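# Clear, load and start the roll slicer

## Task

First guide the slicer's lever through its zigzag gate to the end of the LOAD slot, the one nearest the robot. With it there, put all the crust offcuts on the slicer's front apron into the grey scrap tub and lay every finger roll from the baking paper flat in a pocket of the feed deck, one roll to a pocket, in any order; only then guide the lever through the gate to the end of the SLICE slot, farthest from the robot, and leave the jug and the jar standing where they are.

Things in the scene. Friction and masses are not known exactly. Their poses are not given: they have to be found in the camera images.
- deck: Fixed slicer feed deck; origin on the worktop under the middle of its pockets, x away from robot, y left. Apron and pocket floors 30 mm up; apron x -203 to -102, y +-138 mm. 2 x 2 pockets 78 (x) by 126 mm (y); ridges 16 mm high, 32 mm wide between front and rear, else 8 mm. Cutter housing x 117 to 217 mm, 107 mm high.
- gate: Fixed lever box 130 x 100 mm; origin on worktop under its centre, x away from the robot, y left. Steel gate plate 120 mm up with a zigzag slot 14 mm wide, mirror-like front to rear. The lever pivots both ways 20 mm above the origin; about 1 N moves it, it stays where left and has 3 mm play at the knob. It starts in the middle run, between the two crossways runs.
- load_end (a point): Where the knob's centre is with the lever at the end of the LOAD slot, the dead end nearest the robot. From there the knob's centre runs straight, in the lever box's frame (x, y, z in mm): (-50, 23, 170), (-21, 24, 177), (-21, -24, 177), middle run, (21, -24, 177), (21, 24, 177), (50, 23, 170) = SLICE end.
- slice_end (a point): Where the knob's centre is with the lever at the end of the SLICE slot, the dead end farthest from the robot: (50, 23, 170) mm in the lever box's frame.
- knob (a point): Centre of the lever's black ball knob, 34 mm in diameter, free on all sides above the gate plate.
- tub: Fixed grey open scrap tub, 150 x 150 mm outside, 90 mm high, walls and floor 4 mm; origin under its centre, on the worktop.
- pocket0 (a point): Centre of the floor of the front right pocket (as the robot sees it); axes as the deck: 78 mm along x, 126 mm along y, ridges 16 mm high. One roll lies in it along y.
- pocket1 (a point): Centre of the floor of the front left pocket (as the robot sees it); axes as the deck: 78 mm along x, 126 mm along y, ridges 16 mm high. One roll lies in it along y.
- pocket2 (a point): Centre of the floor of the rear right pocket (as the robot sees it); axes as the deck: 78 mm along x, 126 mm along y, ridges 16 mm high. One roll lies in it along y.
- pocket3 (a point): Centre of the floor of the rear left pocket (as the robot sees it); axes as the deck: 78 mm along x, 126 mm along y, ridges 16 mm high. One roll lies in it along y.
- roll0: Golden crusty finger roll (may be absent), 100 mm long along its x, 54 mm thick, round ends, narrow flat underside so that it does not roll; 70 g; origin at its middle, 27 mm above what it lies on, z up. It starts on the sheet of baking paper, flat on the worktop.
- roll1: Golden crusty finger roll (may be absent), 100 mm long along its x, 54 mm thick, round ends, narrow flat underside so that it does not roll; 70 g; origin at its middle, 27 mm above what it lies on, z up. It starts on the sheet of baking paper, flat on the worktop.
- roll2: Golden crusty finger roll (may be absent), 100 mm long along its x, 54 mm thick, round ends, narrow flat underside so that it does not roll; 70 g; origin at its middle, 27 mm above what it lies on, z up. It starts on the sheet of baking paper, flat on the worktop.
- roll3: Golden crusty finger roll (may be absent), 100 mm long along its x, 54 mm thick, round ends, narrow flat underside so that it does not roll; 70 g; origin at its middle, 27 mm above what it lies on, z up. It starts on the sheet of baking paper, flat on the worktop.
- crust0: Dark crust offcut (may be absent), 70 mm (x) by 36 mm (y) by 34 mm (z), the upper 20 mm slightly smaller (60 x 34 mm); 30 g; origin at its middle, 17 mm above what it lies on. It starts on the apron, lying about along the deck's y.
- crust1: Dark crust offcut (may be absent), 70 mm (x) by 36 mm (y) by 34 mm (z), the upper 20 mm slightly smaller (60 x 34 mm); 30 g; origin at its middle, 17 mm above what it lies on. It starts on the apron, lying about along the deck's y.
- crust2: Dark crust offcut (may be absent), 70 mm (x) by 36 mm (y) by 34 mm (z), the upper 20 mm slightly smaller (60 x 34 mm); 30 g; origin at its middle, 17 mm above what it lies on. It starts on the apron, lying about along the deck's y.
- jug: Bystander: clear measuring jug, 96 mm across, 130 mm tall, with a handle; origin at the centre of its underside.
- jar: Bystander: closed jar, 80 mm across, 110 mm tall; origin under its centre.
Not all that is in view belongs to the job. What is shaped like the crust2 but blue, purple or yellow is not meant.

How it is judged:
By the outcome, as a careful person would: the job done as asked, in the order asked, and still so for the second after the job is handed in, with the robot touching nothing.
Of roll0, roll1, roll2, roll3 only 2 to 4 are there at a start; the rules pass over those that are not, and their reading is None.
Of crust0, crust1, crust2 only 2 to 3 are there at a start; the rules pass over those that are not, and their reading is None.
At some moment in a run one of roll0, roll1, roll2, roll3, crust0, crust1, crust2 may be knocked a few centimetres aside while the robot is not near it.
Once in a run the grip may slacken for a moment while it holds something.
It also fails if it takes over 210 s, if anything falls off the work surface, if the arm or the gripper's body presses on something with over 40 N, if the wrist force passes 120 N, or if a joint passes its speed limit or range.

## Robot

A 7-joint arm with a two-finger parallel gripper is mounted at the origin on the work surface. World frame = base frame: x ahead of the robot, y to its left, z up, the work surface at z = 0. Lengths are in m, angles in rad, forces in N, time in s.
With the tool pointing down it reaches from about 0.425 to 0.925 m from the base axis. Payload 6.8 kg.
Tool frame: the origin (TCP) lies midway between the tips of the shut fingers; the grasp point (between the pads) lies 19 mm behind it; x points along the fingers, y is the direction in which the jaws open and shut, and the axes are right-handed (so a half turn about x gives the same grasp; the last joint's range is limited). The gripper opens to 85 mm and grips with 20 to 120 N. Pads are 22 mm wide; open, the fingers measure 114 mm over their backs; the gripper's body (76 mm by 85 mm) begins 54 mm behind the grasp point. The pads swing forward as they close: fully open they stand 13 mm farther back than shut.
Start: joints at [-0.108, 0.477, 0.022, 1.555, -0.011, 1.109, -0.083], TCP at [0.675, 0, 0.21] pointing down, gripper open.
Joint ranges: [-2.96, 2.96], [-0.34, 2.1], [-1.41, 1.46], [0.24, 2.44], [-1.37, 4.51], [0.17, 1.92], [-2.96, 2.96]. Speed limits (rad/s): [2.39, 2.39, 3.14, 3.14, 3.14, 3.14, 3.14].

## Interface

Orientations are given as a rotation vector (axis times angle).
In Python, from bench import r, effector, kinematics, viewer gives the robot as it stands. Calls block until the motion is done:
- r.move_to(position, orientation): joint-space move of the TCP to a pose.
- r.move_linear(position, rate=0.15, ori=None): straight line of the TCP; ori=None keeps the orientation; rate is the mean speed in m/s.
- r.set_joints(angles): joint-space move.
- effector.gripper_to(opening, effort=None): opening from 0.0 (shut) to 1.0 (fully open); effort is the grip in N (None keeps the last); returns when the fingers have stopped.
- r.wait(seconds).
- kinematics.solve_ik(position, orientation): joint angles nearest the present ones, or None.
- r.sense(): the state.
- viewer.grab_frame(name): name is "scene" or "side" or "wrist"; returns a dict with "color" (480x640x3 uint8, red, green, blue), "z_map" (480x640 float32, m along the optical axis (not along the pixel's ray), 0 where there is no reading), "intrinsics" (3x3 intrinsics, pixels), "R" (3x3) and "t" (3): a world point X has camera coordinates R X + t; the wrist camera has in their place "tool_from_camera" (4x4, takes a point from camera to tool coordinates, whose origin is the TCP and whose axes are the tool frame's). Camera axes: x right, y down, z forward; pixel columns grow to the right and rows downward; lengths in m; the calibration is good to about 2 mm. The wrist camera is an equidistant fisheye: a pixel r from the principal point sees the ray r / f radians off the axis. A picture is of the moment at which its call begins: read the wrist's pose just before it.
A pose or a line that the arm cannot do raises r.Unreachable and nothing moves.
- r.close_job(): hands the job in, once; it reports no verdict.
Trained networks look in a picture, given as the dict that the camera call returned (one of the last four; its "shot" number tells which), for a name from the list of things; names that differ only in an ending like _2 or _b are one class to them, and where a whole thing is asked for, a point or a joint stands for the part that bears it (a point fixed in the world has none). Each returns a list of dicts, best first, with "conf" (0 to 1); they miss things now and then, are a little off and sometimes report something else, mostly with a low value. They report only what shows in the picture. A call takes as long as a camera call. They do not tell look-alikes from the thing itself.
- viewer.search_frame(picture, query): "at" ([x, y, z] in m, in world coordinates, good to about 4 mm: the middle of the surface that is visible of it).
- viewer.regions_of(picture, query): "pixels" (480x640 bool, what is visible of it).
The state is a dict: "t": time; "joints": joint angles; "joint_vel": joint speeds; "joint_efforts": joint torques, N m; "tool_pos": TCP position; "orientation": TCP orientation; "wrist_force": force on the tool from outside, world axes, zero at the start; "ft_torque": the same for the moment, N m; "gripper_width": opening from 0.0 (shut) to 1.0 (fully open).
Only numpy, scipy, OpenCV 4.12 (cv2) and the standard library are available. Lean on these libraries where they do the work, as an engineer would, in place of code of your own. Each camera call takes 0.05 s, during which the arm holds its last target.

## Working session

There is one attempt and no reset: what is moved stays moved. The work goes in short steps, each a Python script; the robot and the scene stay as the last script left them, time stands still between calls to the robot, and variables do not carry over. Pictures are saved under pics/ and viewed, and the job is handed in when it is done.

```bash
ls -la; mkdir -p pics; cat > h.py <<'E'
import numpy as np, cv2
from bench import r, effector, kinematics, viewer
from scipy.spatial.transform import Rotation as Rn
def save(p,name): cv2.imwrite(f'pics/{name}.png', p['color'][:,:,::-1])
def cloud(p):
    K=p['intrinsics']; z=p['z_map']; v,u=np.mgrid[0:480,0:640]
    c=np.stack([(u-K[0,2])/K[0,0]*z,(v-K[1,2])/K[1,1]*z,z],-1)
    return (c-p['t'])@p['R']
E
python3 - <<'E'
from h import *
s=r.sense(); print({k:np.round(v,3) for k,v in s.items()})
for n in ('scene','side','wrist'):
    p=viewer.grab_frame(n); save(p,n+'0'); print(n,p['intrinsics'].round(1).tolist(), p.get('R'),p.get('t'),p.get('tool_from_camera'),p.keys())
    for q in ['deck','gate','knob','tub','roll0','crust0','jug','jar','pocket0']:
        try:
            for d in viewer.search_frame(p,q): print(' ',q,round(d['conf'],2),np.round(d['at'],3))
        except Exception as e: print(q,e)
E
```

```text
total 12
drwxr-xr-x  3 agent agent 4096 Dec  7 15:24 .
drwxr-xr-x 23 root  root  4096 Dec  7 15:24 ..
drwxr-xr-x  2 agent agent 4096 Dec  7 15:24 pics
{'t': np.float64(0.0), 'joints': array([-0.108,  0.478,  0.022,  1.556, -0.011,  1.109, -0.083]), 'joint_vel': array([ 0.   , -0.001,  0.001, -0.   , -0.   ,  0.   , -0.   ]), 'joint_efforts': array([-1.0000e-03, -5.9644e+01,  1.6080e+00, -2.8119e+01,  1.2000e-02,
        9.0000e-03,  0.0000e+00]), 'tool_pos': array([ 0.674, -0.   ,  0.209]), 'orientation': array([ 1.208,  1.21 , -1.211]), 'wrist_force': array([-0.066,  0.302,  1.284]), 'ft_torque': array([0.022, 0.021, 0.009]), 'gripper_width': np.float64(1.004)}
scene [[454.9, 0.0, 317.5], [0.0, 454.9, 239.9], [0.0, 0.0, 1.0]] [[-0.86239974  0.50601121  0.01481012]
 [ 0.4202703   0.73196678 -0.53628117]
 [-0.2822048  -0.45626449 -0.84390945]] [ 0.37790506 -0.14270208  1.50660448] None dict_keys(['color', 'z_map', 'intrinsics', 'R', 't', 'shot'])
  deck 0.73 [0.637 0.08  0.035]
  gate 0.93 [0.521 0.371 0.118]
  knob 0.72 [0.513 0.341 0.186]
  tub 0.96 [ 0.7   -0.334  0.024]
  roll0 0.
[... 1403 characters left out ...]
0]] None None [[-7.27015647e-04 -2.90026057e-01  9.57018473e-01 -1.63663677e-01]
 [ 9.99999582e-01 -7.41288371e-04  5.35018304e-04  6.46067074e-06]
 [ 5.54257416e-04  9.57018462e-01  2.90026474e-01 -7.37978347e-02]
 [ 0.00000000e+00  0.00000000e+00  0.00000000e+00  1.00000000e+00]] dict_keys(['color', 'z_map', 'intrinsics', 'tool_from_camera', 'shot'])
  deck 0.56 [0.641 0.062 0.041]
  gate 0.75 [ 0.413 -0.187  0.029]
  tub 0.65 [ 0.66  -0.202  0.044]
  roll0 0.91 [ 0.414 -0.319  0.038]
  roll0 0.88 [ 0.413 -0.187  0.028]
  crust0 0.66 [ 0.208 -0.27   0.029]
  crust0 0.6 [0.446 0.123 0.064]
  crust0 0.58 [ 0.468 -0.038  0.064]
  jar 0.25 [0.642 0.059 0.038]
  pocket0 0.57 [0.644 0.066 0.045]
```

View pics/scene0.png

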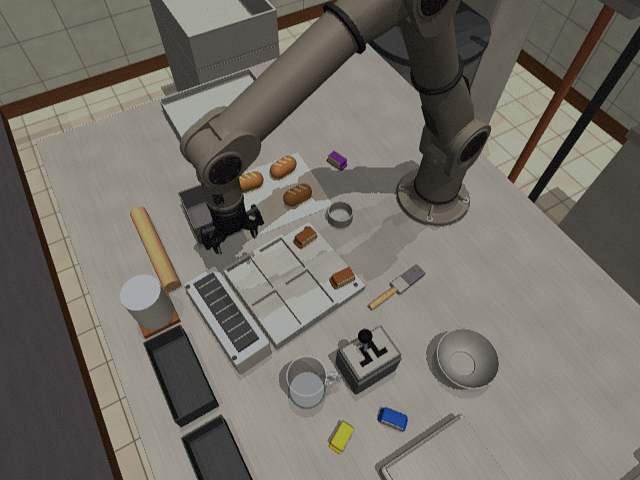

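View pics/side0.png

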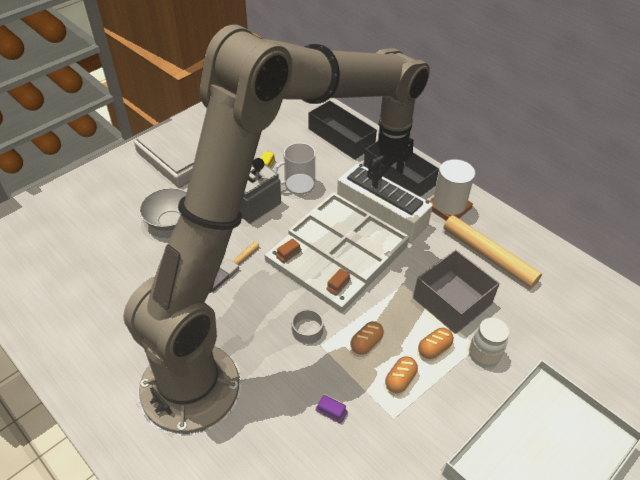

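View pics/wrist0.png

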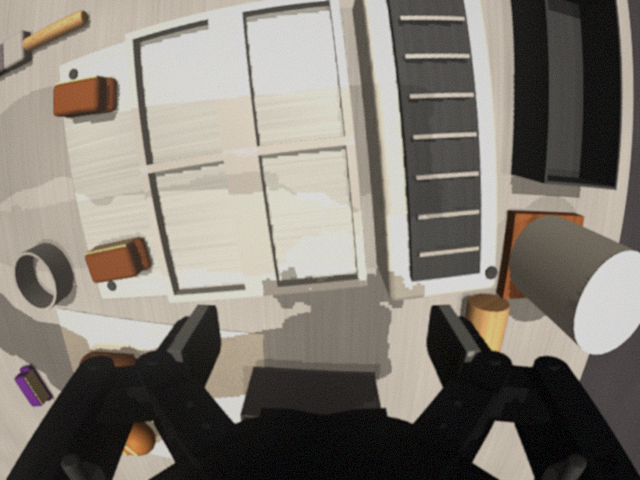

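Scene, side and wrist views agree: two crusts on the apron, three rolls on the paper (one in the arm's shadow), and purple, blue and yellow decoys. Next I'll fit the fixtures from the depth data.

```bash
cat > top.py <<'E'
from h import *
def ortho(ps,x0,x1,y0,y1,res=0.001,zmin=-0.01,zmax=0.3):
    H=int((x1-x0)/res);W=int((y1-y0)/res)
    Z=np.full((H,W),-1.);C=np.zeros((H,W,3),np.uint8)
    for p in ps:
        c=cloud(p);ok=(p['z_map']>0)&(c[...,2]<zmax)&(c[...,2]>zmin)
        X=c[ok];col=p['color'][ok]
        i=((x1-X[:,0])/res).astype(int);j=((y1-X[:,1])/res).astype(int)
        m=(i>=0)&(i<H)&(j>=0)&(j<W);i,j,X,col=i[m],j[m],X[m],col[m]
        o=np.argsort(X[:,2]);i,j,X,col=i[o],j[o],X[o],col[o]
        b=X[:,2]>Z[i,j];Z[i[b],j[b]]=X[b,2];C[i[b],j[b]]=col[b]
    return Z,C
E
python3 - <<'E'
from top import *
import pickle
ps=[viewer.grab_frame('scene'),viewer.grab_frame('side')]
pickle.dump(ps,open('ps0.pkl','wb'))
for k,p in enumerate(ps):
    Z,C=ortho([p],0.15,0.95,-0.5,0.55,0.0015)
    cv2.imwrite(f'pics/top{k}.png',C[:,:,::-1])
    c=cloud(p); g=(c[...,2]>0.105)&(c[...,2]<0.135)&(abs(c[...,0]-.51)<.1)&(abs(c[...,1]-.35)<.1)
    X=c[g];print(len(X),np.histogram(X[:,2],12)); 
    w=(abs(c[...,0]-.35)<.05)&(abs(c[...,1]-.25)<.05);print('table z',np.median(c[w][:,2]))
    t=X[abs(X[:,2]-np.median(X[:,2]))<.006]
    b=cv2.minAreaRect((t[:,:2]*1000).astype(np.float32));print(b,np.median(t[:,2]))
    for q in ('gate','knob','tub','deck','jar','jug'):
        R=viewer.regions_of(p,q)
        if R:
            m=R[0]['pixels'];Y=c[m&(p['z_map']>0)];print(q,R[0]['conf'],m.sum(),np.median(Y,0).round(3),np.percentile(Y,2,0).round(3),np.percentile(Y,98,0).round(3))
E
```

```text
1728 (array([139,  92,  47,  30,  93, 378, 580, 313,  50,   1,   2,   3]), array([0.1050139 , 0.10750838, 0.11000286, 0.11249733, 0.11499181,
       0.11748629, 0.11998076, 0.12247524, 0.12496972, 0.12746419,
       0.12995867, 0.13245315, 0.13494762]))
table z 0.002779436912522965
((504.3359375, 359.6744079589844), (126.617431640625, 87.22908782958984), 0.3706866204738617) 0.12093297600947969
gate 0.81 2848 [0.518 0.369 0.118] [0.445 0.317 0.007] [0.57  0.41  0.193]
knob 0.71 174 [0.514 0.342 0.191] [0.5   0.326 0.126] [0.527 0.352 0.198]
tub 0.94 953 [ 0.696 -0.334  0.025] [ 0.66  -0.355  0.001] [ 0.733 -0.204  0.093]
deck 0.8 13568 [0.636 0.076 0.036] [ 0.409 -0.078  0.012] [0.81  0.211 0.105]
jar 0.51 358 [ 0.502 -0.322  0.047] [ 0.464 -0.349  0.015] [ 0.536 -0.307  0.06 ]
jug 0.94 1870 [0.661 0.329 0.053] [0.601 0.291 0.003] [0.714 0.382 0.132]
542 (array([ 42,  32,  32,  54,  77, 103, 113,  64,  17,   2,   2,   4]), array([0.10502138, 0.10741183, 0.10980229, 0.11219275, 0.1145832 ,
       0.11697366, 0.11936412, 0.12175457, 0.12414503, 0.12653549,
       0.12892595, 0.1313164 , 0.13370686]))
table z 0.0009460911747187626
((525.819580078125, 338.2496032714844), (148.72679138183594, 82.45892333984375), 39.933162689208984) 0.11858826848602504
gate 0.73 1805 [0.505 0.317 0.093] [0.44  0.306 0.005] [0.569 0.384 0.194]
tub 0.65 4371 [ 0.674 -0.273  0.036] [ 0.579 -0.354 -0.002] [ 0.735 -0.202  0.091]
deck 0.68 1713 [0.505 0.316 0.093] [0.441 0.307 0.008] [0.565 0.374 0.189]
jar 0.72 12258 [0.605 0.043 0.034] [ 0.395 -0.089  0.008] [0.805 0.196 0.103]
jug 0.59 1574 [0.656 0.323 0.082] [ 0.618  0.286 -0.001] [0.753 0.394 0.13 ]
```

```bash
python3 - <<'E'
import cv2
for k in (0,1):
    im=cv2.imread(f'pics/top{k}.png');print(im.shape)
E
```

```text
(533, 700, 3)
(533, 700, 3)
```

View pics/top0.png

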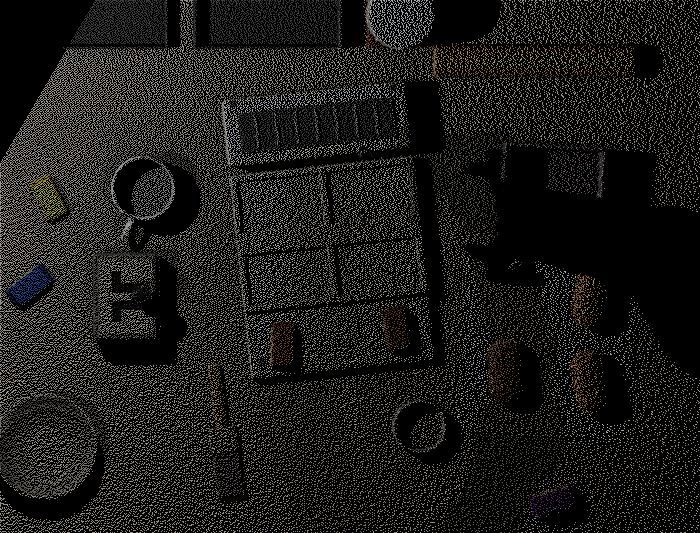

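View pics/top1.png

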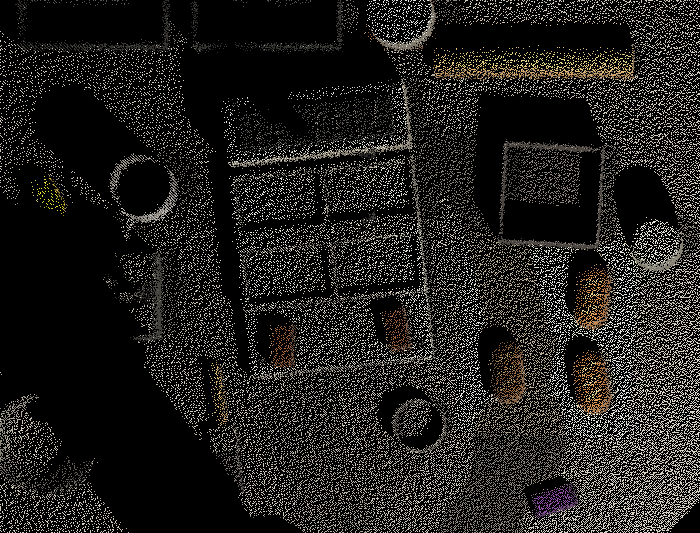

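```bash
cat > fit.py <<'E'
from top import *
from scipy.optimize import least_squares
def loc(X,p):
    c,s=np.cos(p[2]),np.sin(p[2]);d=X[:,:2]-p[:2]
    return np.c_[d[:,0]*c+d[:,1]*s,-d[:,0]*s+d[:,1]*c,X[:,2]]
def sbox(L,lo,hi):
    lo,hi=np.array(lo),np.array(hi)
    q=np.abs(L-(lo+hi)/2)-(hi-lo)/2
    return np.linalg.norm(np.maximum(q,0),axis=1)+np.minimum(q.max(1),0)
def sd_deck(L,z0=0):
    B=[([-.203,-.138,0],[.117,.138,.03]),([.117,-.138,0],[.217,.138,.107])]
    for x0,x1,y0,y1 in [(-.102,-.094,-.138,.138),(-.016,.016,-.138,.138),(.094,.102,-.138,.138),(-.102,.102,-.138,-.130),(-.102,.102,.130,.138),(-.102,.102,-.004,.004)]:
        B.append(([x0,y0,0],[x1,y1,.046]))
    return np.min([sbox(L,*b) for b in B],0)
def sd_gate(L): return sbox(L,[-.065,-.05,0],[.065,.05,.12])
def sd_tub(L):
    a=.075;w=.004
    B=[([-a,-a,0],[a,a,w]),([-a,-a,0],[-a+w,a,.09]),([a-w,-a,0],[a,a,.09]),([-a,-a,0],[a,-a+w,.09]),([-a,a-w,0],[a,a,.09])]
    return np.min([sbox(L,*b) for b in B],0)
def sd_roll(L,z0):
    q=L-[0,0,z0+.027];q[:,0]=q[:,0]-np.clip(q[:,0],-.023,.023)
    return np.linalg.norm(q,axis=1)-.027
def sd_crust(L,z0):
    return np.minimum(sbox(L,[-.035,-.018,z0],[.035,.018,z0+.014]),sbox(L,[-.03,-.017,z0],[.03,.017,z0+.034]))
def fit(f,X,p0,s=.003):
    g=lambda p:f(loc(X,p))
    o=least_squares(g,p0,loss='cauchy',f_scale=s,x_scale=[.01,.01,.05])
    e=np.abs(g(o.x));return o.x,(e<.005).mean(),np.median(e)
def sel(p,x,y,rad,zlo,zhi):
    c=cloud(p);m=(p['z_map']>0)&(np.hypot(c[...,0]-x,c[...,1]-y)<rad)&(c[...,2]>zlo)&(c[...,2]<zhi)
    return c[m]
E
python3 - <<'E'
from fit import *
import pickle
ps=pickle.load(open('ps0.pkl','rb'))
def do(n,f,x,y,yaw,rad,zlo,zhi):
    for p in ps:
        X=sel(p,x,y,rad,zlo,zhi)
        if len(X)<80: print(n,'few',len(X));continue
        o,a,b=fit(f,X,[x,y,yaw]);print(n,len(X),(o[:2]*1000).round(1),np.degrees(o[2]).round(1),'in',a.round(2),'med',(b*1000).round(1))
do('deck',sd_deck,.597,.057,.084,.3,.015,.115)
do('gate',sd_gate,.505,.36,0,.1,.015,.13)
do('tub',sd_tub,.657,-.278,0,.12,.015,.1)
for x,y in [(.503,-.333),(.377,-.333),(.385,-.205)]: do('roll',lambda L:sd_roll(L,0),x,y,0,.075,.01,.07)
for x,y in [(.435,.12),(.455,-.045)]: do('crust',lambda L:sd_crust(L,.03),x,y,1.65,.06,.037,.08)
for p in ps:
    X=sel(p,.505,.335,.05,.15,.21);o=least_squares(lambda q:np.linalg.norm(X-q,axis=1)-.017,[.505,.335,.177],loss='cauchy',f_scale=.003);print('knob',len(X),o.x.round(4))
E
```

```text
deck 15367 [597.6  56.7] 6.1 in 0.66 med 3.0
deck 15732 [600.3  58.5] 6.2 in 0.6 med 3.5
gate 2614 [503.8 358.7] 0.6 in 0.83 med 1.6
gate 1535 [507.  361.9] 0.7 in 0.81 med 2.3
tub 576 [ 655.9 -276.1] -3.2 in 0.99 med 1.0
tub 2822 [ 656.4 -276.2] -3.4 in 1.0 med 0.9
roll 363 [ 503.3 -338.6] -7.0 in 0.89 med 1.9
roll 756 [ 507.3 -337.2] -6.3 in 0.92 med 1.7
roll 408 [ 375.7 -337.3] 10.3 in 0.91 med 1.8
roll 802 [ 378.5 -335.8] 10.8 in 0.95 med 1.4
roll 451 [ 392.  -209.9] 2.7 in 0.92 med 1.7
roll 720 [ 394.3 -208.5] 3.4 in 0.94 med 1.5
crust 379 [431.5 126.1] 178.7 in 0.87 med 1.5
crust 392 [435.6 127.8] 179.9 in 0.85 med 1.6
crust 357 [455.7 -44.9] 191.9 in 0.82 med 1.8
crust 434 [458.7 -43.6] 9.3 in 0.82 med 2.0
knob 171 [0.5114 0.3362 0.1794]
knob 125 [0.5128 0.3374 0.1779]
```

```bash
python3 - <<'E'
from fit import *
import pickle
ps=pickle.load(open('ps0.pkl','rb'))
for p in ps:
    X=sel(p,.597,.057,.3,.015,.13);L=loc(X,[.599,.0575,np.radians(6.1)])
    for n,x,y in [('p0',(-.085,-.025),(-.12,-.015)),('p1',(-.085,-.025),(.015,.12)),('p2',(.025,.085),(-.12,-.015)),('p3',(.025,.085),(.015,.12)),('mid',(-.01,.01),(-.12,.12)),('apron',(-.2,-.11),(-.03,.04)),('gap',(.105,.112),(-.12,.12)),('house',(.13,.2),(-.12,.12))]:
        m=(L[:,0]>x[0])&(L[:,0]<x[1])&(L[:,1]>y[0])&(L[:,1]<y[1]);print(n,m.sum(),np.percentile(L[m][:,2],[10,50,90]).round(4))
    # edges: profile along x for |y|<.03..; print height by x bin
    for y0,y1 in [(.02,.12),(-.12,-.02)]:
        m=(L[:,1]>y0)&(L[:,1]<y1);b=((L[m][:,0]+.215)/.004).astype(int)
        print([ (int(k*4-213),int(1000*np.median(L[m][:,2][b==k]))) for k in range(110) if (b==k).sum()>4])
    m=(abs(L[:,0])<.012)&(L[:,2]>.036);print('ridge ext',np.percentile(L[m][:,1],[.5,1,99,99.5]))
E
cat > ov.py <<'E'
from fit import *
def overlay(p,name,segs):
    im=p['color'][:,:,::-1].copy();K=p['intrinsics']
    for a,b,c in segs:
        P=[]
        for q in (a,b):
            v=p['R']@np.array(q)+p['t'];P.append(tuple(int(t) for t in (K@v/v[2])[:2].round()))
        cv2.line(im,P[0],P[1],c,1)
    cv2.imwrite(f'pics/{name}.png',im);return im
def rect(pose,x0,x1,y0,y1,z,c):
    cs,s=np.cos(pose[2]),np.sin(pose[2]);q=[(pose[0]+x*cs-y*s,pose[1]+x*s+y*cs,z) for x,y in [(x0,y0),(x1,y0),(x1,y1),(x0,y1)]]
    return [(q[i],q[(i+1)%4],c) for i in range(4)]
E
python3 - <<'E'
from ov import *
import pickle
ps=pickle.load(open('ps0.pkl','rb'))
d=[.599,.0575,np.radians(6.1)];g=[.5055,.360,np.radians(.6)]
S=rect(d,-.203,.217,-.138,.138,.03,(0,0,255))+rect(d,.117,.217,-.138,.138,.107,(0,255,0))+rect(g,-.065,.065,-.05,.05,.12,(0,0,255))
for x in(-.094,.016):
  for y in (-.13,.004): S+=rect(d,x,x+.078,y,y+.126,.046,(255,0,0))
for k,p in enumerate(ps):
    im=overlay(p,f'ov{k}',S); 
    c=im[190:420,150:450] if k==0 else im[130:330,220:450]
    cv2.imwrite(f'pics/ovc{k}.png',cv2.resize(c,None,fx=2.4,fy=2.4,interpolation=cv2.INTER_CUBIC))
E
```

```text
p0 635 [0.0285 0.0317 0.0347]
p1 721 [0.0286 0.0316 0.0346]
p2 688 [0.0285 0.0313 0.0342]
p3 789 [0.0288 0.0315 0.0342]
mid 549 [0.0444 0.0477 0.0504]
apron 637 [0.0288 0.0316 0.0346]Traceback (most recent call last):
  File "<stdin>", line 7, in <module>
    return _quantile_unchecked(
        a, q, axis, out, overwrite_input, method, keepdims, weights)
    return _ureduce(a,
                    func=_quantile_ureduce_func,
    ...<5 lines>...
                    overwrite_input=overwrite_input,
                    method=method)
    r = func(a, **kwargs)
    result = _quantile(arr,
                       quantiles=q,
    ...<2 lines>...
                       out=out,
                       weights=wgt)
    slices_having_nans = np.isnan(arr[-1, ...])
                                  ~~~^^^^^^^^^
IndexError: index -1 is out of bounds for axis 0 with size 0
```

View pics/ovc0.png

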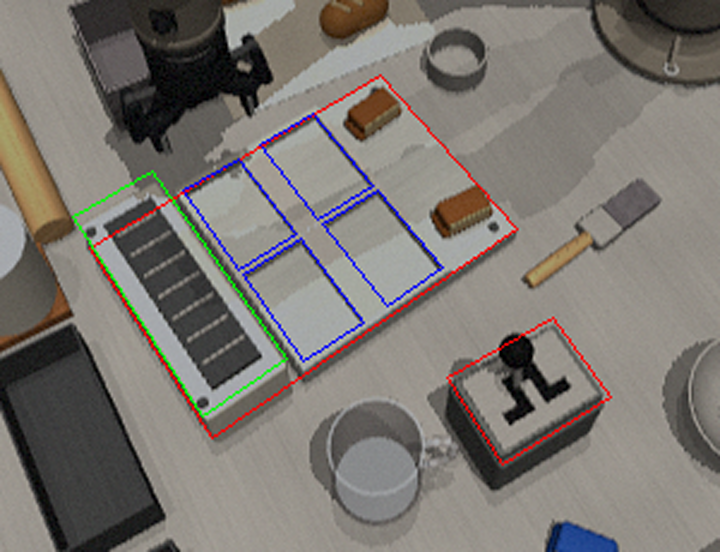

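View pics/ovc1.png

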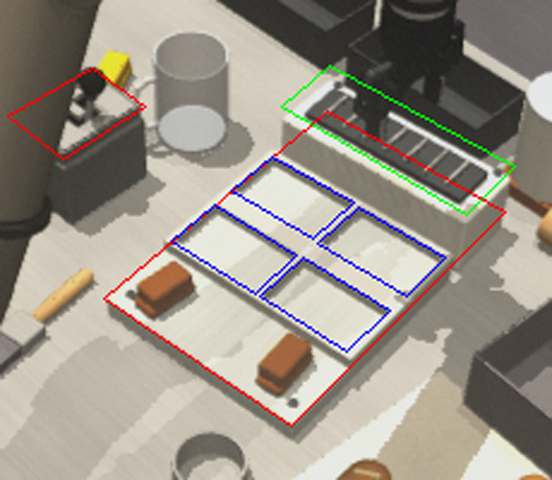

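```bash
cat >> h.py <<'E'
def ori(psi):
    x=np.array([0,0,-1.]);y=np.array([np.cos(psi),np.sin(psi),0]);return Rn.from_matrix(np.c_[x,y,np.cross(x,y)]).as_rotvec()
def best_ori(pos,psi):
    q=np.array(r.sense()['joints']);b=None
    for k in (-1,0,1):
        o=ori(psi+k*np.pi);s=kinematics.solve_ik(list(pos),list(o))
        if s is None: continue
        d=np.abs(np.array(s)-q).max()
        if b is None or d<b[0]: b=(d,o)
    return None if b is None else b[1]
def go(pos,psi):
    o=best_ori(pos,psi)
    if o is None: raise RuntimeError('unreach %s'%pos)
    r.move_to(list(pos),list(o));return o
def st(tag=''):
    s=r.sense();print(tag,'t%.1f'%s['t'],'pos',np.round(s['tool_pos'],4),'F',np.round(s['wrist_force'],1),'w%.3f'%s['gripper_width']);return s
def wcloud(p,s):
    K=p['intrinsics'];z=p['z_map'];v,u=np.mgrid[0:480,0:640]
    a=(u-K[0,2])/K[0,0];b=(v-K[1,2])/K[1,1];th=np.hypot(a,b);k=np.tan(np.minimum(th,1.5))/np.maximum(th,1e-9)
    c=np.stack([a*k*z,b*k*z,z],-1);T=p['tool_from_camera'];c=c@T[:3,:3].T+T[:3,3]
    return c@Rn.from_rotvec(s['orientation']).as_matrix().T+s['tool_pos']
E
python3 - <<'E'
from fit import *
import pickle
effector.gripper_to(0.7)
go((.47,.335,.30),0)
s=st('above');p=viewer.grab_frame('wrist');save(p,'wg');c=wcloud(p,s)
m=(p['z_map']>0)&(np.hypot(c[...,0]-.505,c[...,1]-.36)<.1)&(c[...,2]>.015)&(c[...,2]<.13)
print(fit(sd_gate,c[m],[.505,.36,0]),m.sum())
m=(p['z_map']>0)&(np.linalg.norm(c-[.512,.337,.178],axis=-1)<.035);X=c[m]
print(len(X),least_squares(lambda q:np.linalg.norm(X-q,axis=1)-.017,[.51,.336,.178],loss='cauchy',f_scale=.003).x)
E
```

```text
above t4.1 pos [0.4711 0.3336 0.2996] F [ 0.4 -0.6 -0.1] w0.696
(array([0.51303121, 0.35762296, 0.00592569]), np.float64(0.8211354881929325), np.float64(0.0011934894846637178)) 11942
1414 [0.51422331 0.33741967 0.17735664]
```

View pics/wg.png

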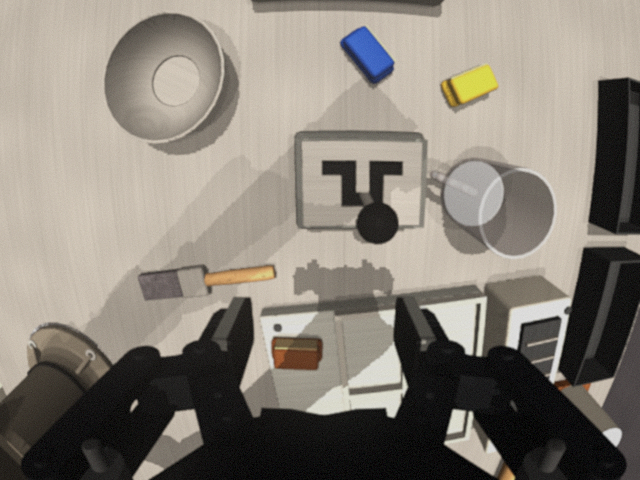

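```bash
python3 - <<'E'
from fit import *
import pickle
ps=pickle.load(open('ps0.pkl','rb'))
s=st();p=viewer.grab_frame('wrist')
for n,c,pp in [('wrist',wcloud(p,s),p),('scene',cloud(ps[0]),ps[0])]:
    m=(pp['z_map']>0)&(np.abs(c[...,0]-.507)<.08)&(np.abs(c[...,1]-.36)<.065)&(abs(c[...,2]-.12)<.008);X=c[m]
    print(n,m.sum(),np.median(X[:,2]),np.percentile(X,[.3,1,3,97,99,99.7],axis=0)[:,:2].round(4).tolist())
    # slot: dark pixels on plate
    g=pp['color'].mean(-1);mm=(pp['z_map']>0)&(np.abs(c[...,0]-.507)<.055)&(np.abs(c[...,1]-.36)<.042)&(c[...,2]<.128)&(g<60)
    X=c[mm];print(' slot',mm.sum(),np.percentile(X,[1,5,95,99],axis=0)[:,:2].round(4).tolist())
E
```

```text
t4.1 pos [0.4712 0.3335 0.2996] F [ 0.8  0.4 -0.1] w0.704
wrist 8858 0.11920060969972417 [[0.4459, 0.3185], [0.4465, 0.3194], [0.4483, 0.3219], [0.5667, 0.4023], [0.5687, 0.4034], [0.5695, 0.4042]]
 slot 1563 [[0.4722, 0.3386], [0.477, 0.3416], [0.5411, 0.3798], [0.5457, 0.3808]]
scene 1450 0.12089734013814718 [[0.4425, 0.3167], [0.4437, 0.3177], [0.4457, 0.3205], [0.5653, 0.4018], [0.5665, 0.4028], [0.5669, 0.4032]]
 slot 252 [[0.4644, 0.3278], [0.4707, 0.3373], [0.5315, 0.3772], [0.5372, 0.3802]]
```

```bash
python3 - <<'E'
from h import *
go((.513,.337,.25),0)
st();r.move_linear([.513,.337,.154],rate=.1);st('down')
effector.gripper_to(0.0,20);st('closed')
r.wait(.3);st()
p=viewer.grab_frame('wrist');save(p,'wk')
E
```

```text
t4.5 pos [0.5135 0.3356 0.2483] F [ 0.2 -0.3  0.4] w0.697
down t5.7 pos [0.5135 0.3374 0.1548] F [ 0.1  0.1 -0.8] w0.703
closed t6.0 pos [0.5135 0.3372 0.1548] F [-0.1 -0.5  4.4] w0.374
 t6.3 pos [0.5135 0.3372 0.1547] F [-0.2 -1.3  5.7] w0.378
```

View pics/wk.png

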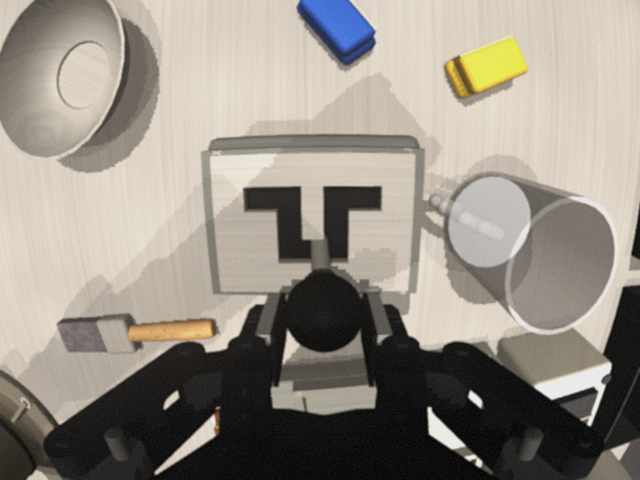

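```bash
cat > lev.py <<'E'
from h import *
G=np.array([.507,.361]);yg=np.radians(.6)
def W(l,dz=-.0225):
    c,s=np.cos(yg),np.sin(yg);x,y,z=np.array(l)/1000.
    return [G[0]+x*c-y*s,G[1]+x*s+y*c,z+dz]
def path(a,b,n,rate=.06):
    for k in range(1,n+1):
        l=np.array(a)+(np.array(b)-a)*k/n
        r.move_linear(W(l),rate=rate);s=st(l.round(0))
        F=np.array(s['wrist_force'])
        if np.linalg.norm(F[:2])>15: print('STOP');return False
    return True
E
python3 - <<'E'
from lev import *
path((6,-24,177),(-21,-24,177),3)
E
```

```text
[ -3. -24. 177.] t6.7 pos [0.5048 0.3372 0.1554] F [ 2.  -0.8  5.7] w0.375
[-12. -24. 177.] t7.0 pos [0.4961 0.3371 0.1558] F [ 1.8 -1.5  7.9] w0.377
[-21. -24. 177.] t7.2 pos [0.4865 0.3371 0.1559] F [-0.1 -1.2 10.1] w0.370
```

```bash
python3 - <<'E'
from lev import *
import lev
lev.W.__defaults__=(-.0195,)
if path((-21,-24,177),(-21,24,177),6): path((-21,24,177),(-50,23,170),4)
p=viewer.grab_frame('wrist');save(p,'wl')
E
```

```text
[-21. -16. 177.] t7.5 pos [0.4855 0.3452 0.1573] F [1.1 0.  1.1] w0.369
[-21.  -8. 177.] t7.8 pos [0.4858 0.3535 0.1578] F [-0.8 -0.6  6.3] w0.370
[-21.   0. 177.] t8.1 pos [0.4856 0.3618 0.158 ] F [-0.6 -0.4  6.2] w0.373
[-21.   8. 177.] t8.4 pos [0.4857 0.3696 0.1579] F [-1.5  0.1  5.9] w0.369
[-21.  16. 177.] t8.7 pos [0.4856 0.3772 0.1576] F [-0.2  0.7  4.6] w0.365
[-21.  24. 177.] t9.0 pos [0.4856 0.385  0.1572] F [-0.5  0.3  1.7] w0.367
[-28.  24. 175.] t9.2 pos [0.4784 0.3851 0.1565] F [-0.8  1.1  4.4] w0.362
[-36.  24. 174.] t9.5 pos [0.4711 0.3852 0.1551] F [-1.2  0.2  7.4] w0.361
[-43.  23. 172.] t9.8 pos [0.4641 0.3852 0.1538] F [-0.5  0.8  8.1] w0.358
[-50.  23. 170.] t10.1 pos [0.4573 0.3851 0.1525] F [-1.   0.2 11.1] w0.351
```

View pics/wl.png

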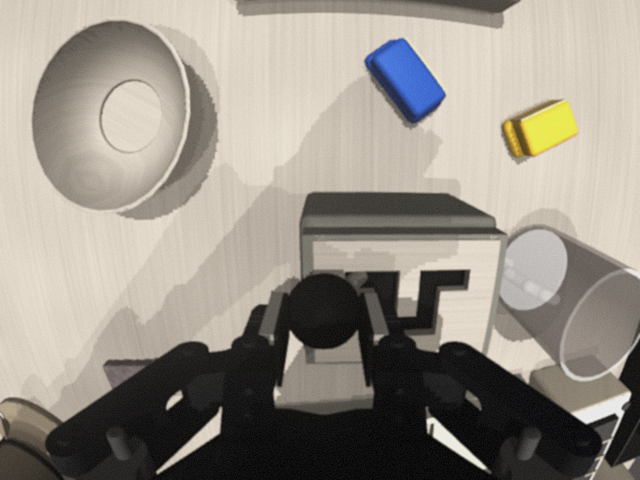

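```bash
python3 - <<'E'
from lev import *
lev_dz=-.018
for dx in range(-52,-62,-2):
    r.move_linear(W((dx,23,170),lev_dz-.0004*(-50-dx)),rate=.05);s=st(dx)
    if abs(s['wrist_force'][0])>6: break
E
```

```text
-52 t10.4 pos [0.4566 0.3848 0.1528] F [3.9 2.4 6.9] w0.347
-54 t10.6 pos [0.4563 0.3849 0.1526] F [6.3 2.1 8.5] w0.349
```

```bash
python3 - <<'E'
from h import *
effector.gripper_to(0.75);st()
r.move_linear([.4563,.3849,.25],rate=.15)
s=st();p=viewer.grab_frame('wrist');save(p,'wl2');c=wcloud(p,s)
from scipy.optimize import least_squares
X=c[(p['z_map']>0)&(np.linalg.norm(c-[.457,.384,.17],axis=-1)<.03)]
print(len(X),least_squares(lambda q:np.linalg.norm(X-q,axis=1)-.017,[.457,.384,.17],loss='cauchy',f_scale=.003).x)
E
```

```text
t11.0 pos [0.4521 0.3831 0.1498] F [-0.6  0.   0.3] w0.750
 t11.8 pos [0.4558 0.3844 0.249 ] F [-0.1 -0.6  0.5] w0.748
1918 [0.45705465 0.38307607 0.16938967]
```

View pics/wl2.png

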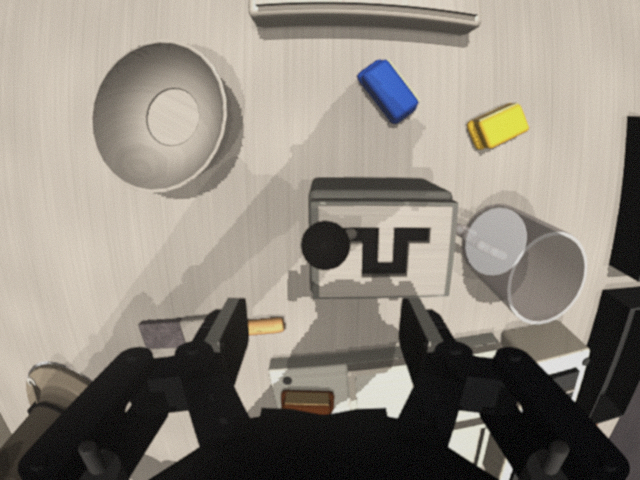

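```bash
cat > act.py <<'E'
from fit import *
def look(f,x,y,yaw,rad,zlo,zhi,cams=('scene','side')):
    R=[]
    for n in cams:
        p=viewer.grab_frame(n);X=sel(p,x,y,rad,zlo,zhi)
        if len(X)<150: print(n,'few',len(X));continue
        o,a,b=fit(f,X,[x,y,yaw]);o[2]=(o[2]+np.pi/2)%np.pi-np.pi/2
        print(n,len(X),o.round(4),a.round(2),(b*1000).round(1));R.append(o)
    return R
def pick(x,y,psi,z,opn,eff,up=.2):
    effector.gripper_to(opn)
    o=go((x,y,up),psi);r.move_linear([x,y,z],rate=.12,ori=list(o));st('at')
    effector.gripper_to(0,eff);s=st('grip')
    r.move_linear([x,y,up],rate=.15);return st('up')
E
python3 - <<'E'
from act import *
f=lambda L:sd_crust(L,.03)
a=look(f,.4335,.127,0,.06,.037,.08);b=look(f,.457,-.044,.18,.06,.037,.08)
o=np.mean(a,0);print(o)
s=pick(o[0],o[1],o[2]+np.pi/2,.031,.7,30)
p=viewer.grab_frame('wrist');save(p,'c1')
E
```

```text
scene 373 [ 0.4317  0.1262 -0.0232] 0.87 1.5
side 384 [ 0.4353  0.1276 -0.011 ] 0.85 1.8
scene 379 [ 0.4569 -0.0452  0.1777] 0.79 1.8
side 452 [ 0.4602 -0.0433  0.1923] 0.77 2.1
[ 0.433476    0.12690349 -0.01712813]
at t14.9 pos [0.4339 0.1271 0.0315] F [-0.3 -0.4  0. ] w0.696
grip t15.3 pos [0.4338 0.1271 0.0316] F [-1.5 -0.3  7.2] w0.394
up t16.6 pos [0.4329 0.1266 0.1992] F [-0.1  0.7 -0. ] w0.388
```

View pics/c1.png

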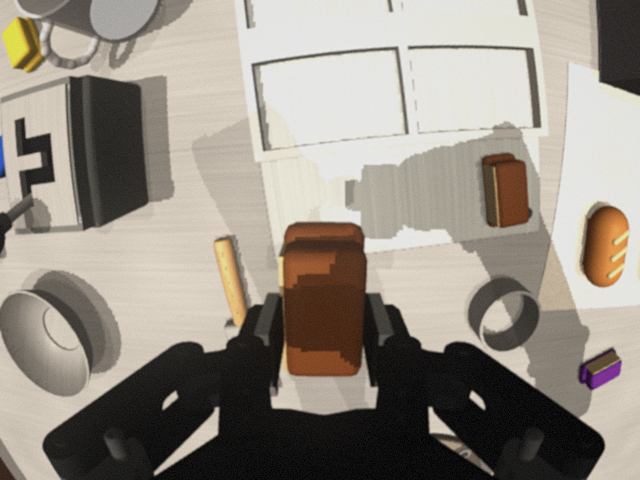

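```bash
cat >> act.py <<'E'
T=np.array([.656,-.276])
def tubdrop(dy,z=.05):
    o=go((T[0],T[1]+dy,.2),np.pi/2-.057);s=st('over tub')
    if s['gripper_width']<.3: print('LOST');return False
    r.move_linear([T[0],T[1]+dy,z],rate=.15,ori=list(o));st('in')
    effector.gripper_to(.6);r.move_linear([T[0],T[1]+dy,.2],rate=.2);st('out');return True
E
python3 - <<'E'
from act import *
tubdrop(.018)
f=lambda L:sd_crust(L,.03)
b=look(f,.457,-.044,.18,.06,.037,.08)
p=viewer.grab_frame('side');save(p,'s1');p=viewer.grab_frame('scene');save(p,'s1b')
E
```

```text
over tub t18.2 pos [ 0.6564 -0.256   0.1999] F [ 0.6 -0.8  0.4] w0.387
in t19.4 pos [ 0.6568 -0.2584  0.0512] F [ 0.2 -0.6  0.1] w0.387
out t20.6 pos [ 0.6552 -0.2574  0.1986] F [-0.  -0.5 -0.3] w0.603
scene 367 [ 0.4562 -0.045   0.1784] 0.79 1.9
side 455 [ 0.4589 -0.0433  0.1638] 0.8 2.0
```

View pics/s1.png

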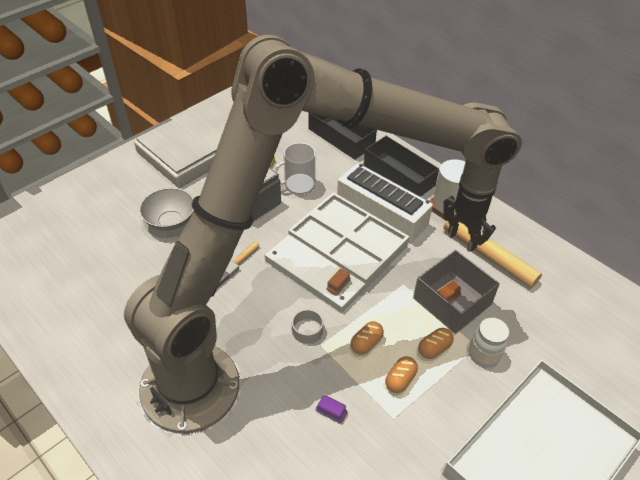

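```bash
python3 - <<'E'
from act import *
s=pick(.4576,-.0441,.171+np.pi/2,.033,.7,30)
if s['gripper_width']>.3: tubdrop(-.02,.055)
p=viewer.grab_frame('side');save(p,'s2')
for x,y in [(.505,-.338),(.377,-.3365),(.393,-.209)]: print(look(lambda L:sd_roll(L,0),x,y,0,.075,.01,.07,('scene','side')))
E
```

```text
at t23.7 pos [ 0.4581 -0.0441  0.0335] F [0.2 0.4 0.4] w0.703
grip t24.1 pos [ 0.458  -0.044   0.0336] F [-0.6  1.4  5.6] w0.389
up t25.4 pos [ 0.4569 -0.0441  0.1992] F [ 0.2 -0.1  0.2] w0.387
over tub t26.6 pos [ 0.656  -0.2946  0.1997] F [-0.4  0.8 -0.5] w0.387
in t27.7 pos [ 0.6567 -0.2965  0.0563] F [ 0.6 -0.3 -0.5] w0.386
out t28.9 pos [ 0.6554 -0.2954  0.1986] F [ 0.2 -0.2 -0.2] w0.601
scene 446 [ 0.5042 -0.3388 -0.1162] 0.9 1.8
side 812 [ 0.5072 -0.337  -0.1009] 0.85 1.8
[array([ 0.50423568, -0.33882483, -0.11618217]), array([ 0.50720235, -0.33704824, -0.10087038])]
scene 408 [ 0.3766 -0.337   0.1858] 0.89 1.8
side 801 [ 0.3789 -0.3357  0.1956] 0.96 1.3
[array([ 0.37662118, -0.33697934,  0.18578998]), array([ 0.37885214, -0.33570087,  0.19555833])]
scene 455 [ 0.3918 -0.2097  0.0456] 0.9 1.8
side 725 [ 0.3941 -0.2084  0.083 ] 0.94 1.5
[array([ 0.3917617 , -0.20974402,  0.04564242]), array([ 0.39412748, -0.20841752,  0.08302461])]
```

View pics/s2.png

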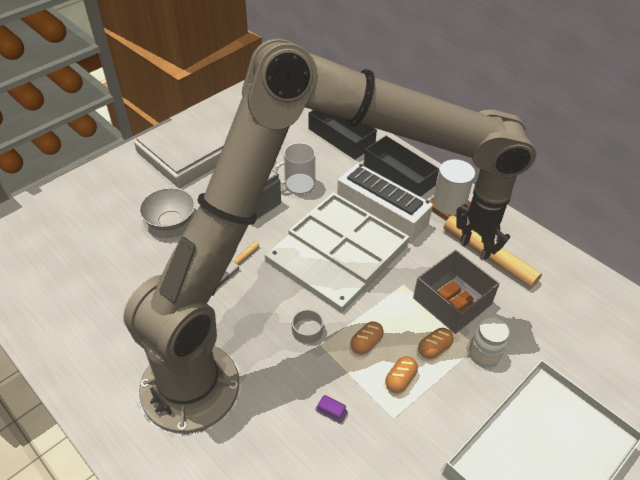

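```bash
cat >> act.py <<'E'
D=np.array([.599,.0575]);yd=np.radians(6.1)
PK={0:(-.055,-.067),1:(-.055,.067),2:(.055,-.067),3:(.055,.067)}
def pw(k):
    x,y=PK[k];c,s=np.cos(yd),np.sin(yd);return D[0]+x*c-y*s,D[1]+x*s+y*c
def rollpick(x,y,yaw):
    R=look(lambda L:sd_roll(L,0),x,y,yaw,.075,.01,.07)
    o=np.mean(R,0);return pick(o[0],o[1],o[2]+np.pi/2,.008,1.0,30)
def rollplace(k,tag):
    x,y=pw(k);o=go((x,y,.2),yd);s=st('over')
    p=viewer.grab_frame('wrist');save(p,'hold'+tag)
    if s['gripper_width']<.5: print('LOST');return
    r.move_linear([x,y,.09],rate=.2,ori=list(o));r.move_linear([x,y,.046],rate=.08);st('low')
    effector.gripper_to(.8);r.move_linear([x,y,.2],rate=.2);st('out')
    p=viewer.grab_frame('wrist');save(p,'done'+tag)
E
python3 - <<'E'
from act import *
s=rollpick(.5055,-.338,-.11)
if s['gripper_width']>.5: rollplace(3,'r1')
E
```

```text
scene 443 [ 0.5042 -0.3383 -0.1247] 0.91 1.9
side 811 [ 0.5073 -0.3368 -0.1099] 0.85 1.7
at t32.2 pos [ 0.5062 -0.3379  0.0087] F [-0.4 -0.1 -0.7] w1.000
grip t32.6 pos [ 0.506  -0.3375  0.0087] F [-1.1  1.7  7.1] w0.584
up t34.1 pos [ 0.5053 -0.3371  0.1991] F [ 0.8 -0.6 -1.2] w0.584
over t35.8 pos [0.6468 0.1278 0.2002] F [ 0.7  0.3 -0.4] w0.586
low t37.3 pos [0.6467 0.1298 0.0459] F [-0.6  0.1 -1.1] w0.588
out t38.5 pos [0.6457 0.13   0.1988] F [-0.8  0.6 -0.6] w0.798
```

```bash
python3 -c "
import cv2,numpy as np
a=cv2.imread('pics/holdr1.png');b=cv2.imread('pics/doner1.png');cv2.imwrite('pics/hd1.png',cv2.resize(np.hstack([a,b]),(800,300)))"
```

```text
(no output)
```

View pics/hd1.png

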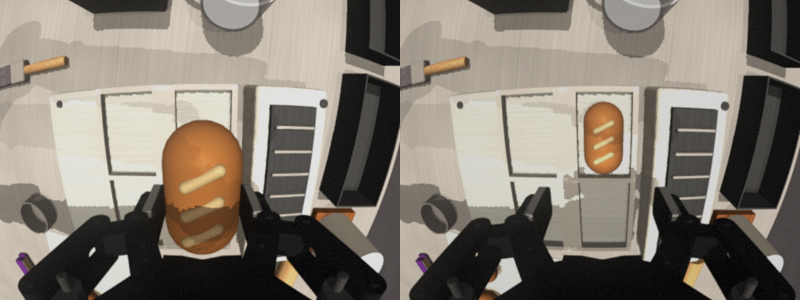

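Roll 1 lies squarely in the rear-left pocket (right half, about (603,137)). The next two go to pockets 2 and 1.

```bash
python3 - <<'E'
from act import *
s=rollpick(.3775,-.3365,.19)
if s['gripper_width']>.5: rollplace(2,'r2')
E
python3 -c "
import cv2,numpy as np
a=cv2.imread('pics/holdr2.png');b=cv2.imread('pics/doner2.png');cv2.imwrite('pics/hd2.png',cv2.resize(np.hstack([a,b]),(800,300)))"
```

```text
scene few 0
side 805 [ 0.3785 -0.3358  0.1759] 0.93 1.4
at t42.7 pos [ 0.3789 -0.3361  0.0085] F [-0.1  0.1  0.3] w1.004
grip t43.1 pos [ 0.3788 -0.3358  0.0087] F [-1.1  1.5  8.6] w0.584
up t44.5 pos [ 0.3781 -0.3354  0.1993] F [ 0.2  0.7 -1.3] w0.584
over t46.1 pos [ 0.6603 -0.0055  0.2003] F [ 0.2 -0.2 -0.8] w0.585
low t47.6 pos [ 0.6609 -0.0035  0.0459] F [-0.8 -0.3 -0. ] w0.583
out t48.8 pos [ 0.66   -0.0029  0.1987] F [-0.4 -0.2 -0.8] w0.798
```

View pics/hd2.png

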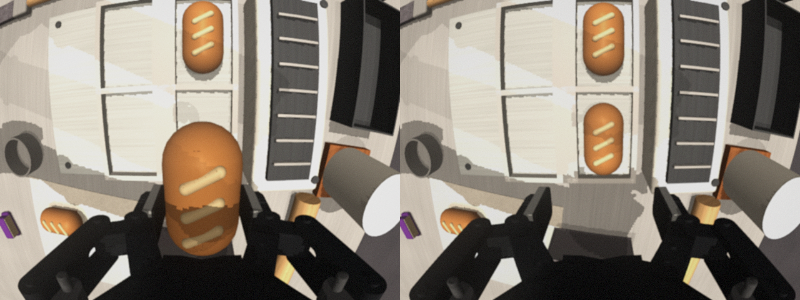

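```bash
python3 - <<'E'
from act import *
s=rollpick(.393,-.209,.06)
if s['gripper_width']>.5: rollplace(1,'r3')
p=viewer.grab_frame('side');save(p,'s3');p=viewer.grab_frame('scene');save(p,'s3b')
E
python3 -c "
import cv2,numpy as np
a=cv2.imread('pics/holdr3.png');b=cv2.imread('pics/doner3.png');cv2.imwrite('pics/hd3.png',cv2.resize(np.hstack([a,b]),(800,300)))"
```

```text
scene 452 [ 0.3918 -0.21    0.049 ] 0.92 1.9
side 725 [ 0.3938 -0.2084  0.0555] 0.95 1.4
at t52.3 pos [ 0.3931 -0.2093  0.0084] F [-0.8  0.   0.2] w1.002
grip t52.8 pos [ 0.393  -0.209   0.0085] F [-1.7  1.2 11.4] w0.590
up t54.2 pos [ 0.3923 -0.2089  0.1995] F [ 0.6 -0.6 -1.4] w0.588
over t55.5 pos [0.537  0.1166 0.2   ] F [-0.9 -0.4 -1.6] w0.582
low t57.0 pos [0.5373 0.118  0.046 ] F [-0.2 -0.4 -0.1] w0.586
out t58.2 pos [0.5364 0.1185 0.199 ] F [ 0.1 -0.3 -0.7] w0.799
```

View pics/hd3.png

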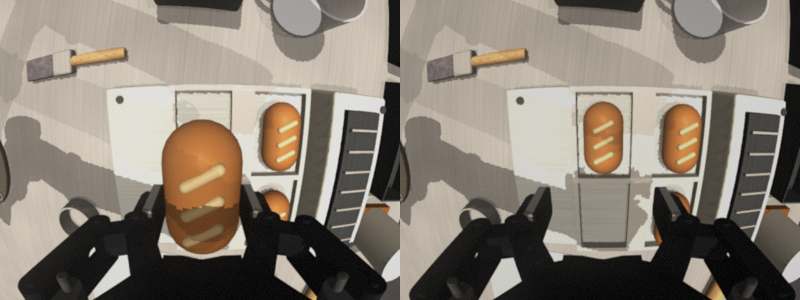

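View pics/s3.png

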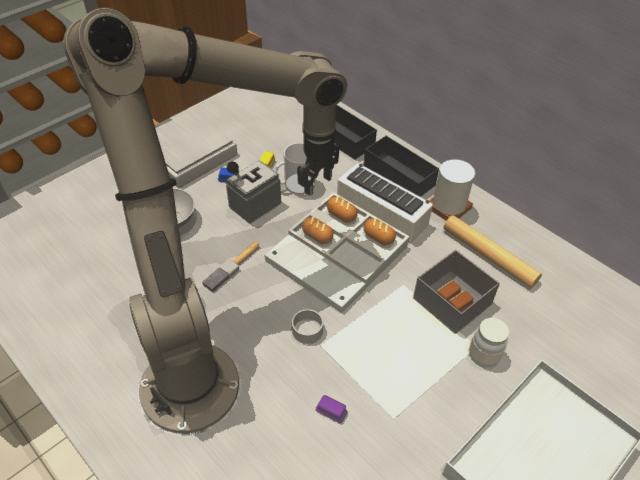

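```bash
cat > chk.py <<'E'
from act import *
def chk():
    for n in ('scene','side'):
        p=viewer.grab_frame(n)
        for k in (1,2,3):
            x,y=pw(k);X=sel(p,x,y,.065,.05,.1)
            if len(X)<100: print(n,k,'few');continue
            o,a,b=fit(lambda L:sd_roll(L,.03),X,[x,y,yd+np.pi/2])
            l=loc(np.array([[o[0],o[1],0]]),[*D,yd])[0,:2]-PK[k]
            print(n,k,'off mm',(l*1000).round(1),'yaw-err',np.degrees(o[2]-yd-np.pi/2).round(1),'in',a.round(2),'top',np.percentile(X[:,2],98).round(3))
        X=sel(p,*T,.068,.008,.12);print(n,'tub',len(X),np.percentile(X[:,2],[50,98]).round(3))
E
python3 - <<'E'
from chk import *
chk()
effector.gripper_to(.75)
go((.457,.384,.26),0);
s=st();p=viewer.grab_frame('wrist');c=wcloud(p,s)
X=c[(p['z_map']>0)&(np.linalg.norm(c-[.457,.384,.17],axis=-1)<.03)]
k=least_squares(lambda q:np.linalg.norm(X-q,axis=1)-.017,[.457,.384,.17],loss='cauchy',f_scale=.003).x;print(len(X),k)
chk()
E
```

```text
scene 1 off mm [-2.4  0.1] yaw-err 1.4 in 0.9 top 0.089
scene 2 off mm [-2.5 -1.2] yaw-err 0.3 in 0.87 top 0.089
scene 3 off mm [-2.6 -0.2] yaw-err 0.3 in 0.89 top 0.089
scene tub 460 [0.038 0.044]
side 1 off mm [0.2 1.3] yaw-err -1.3 in 0.88 top 0.088
side 2 off mm [0.5 0.1] yaw-err -0.3 in 0.76 top 0.088
side 3 off mm [0.3 1.3] yaw-err -1.1 in 0.72 top 0.089
side tub 633 [0.036 0.043]
 t59.8 pos [0.4576 0.3822 0.26  ] F [-0.1  0.1 -0.1] w0.752
1763 [0.45700484 0.38311414 0.16940074]
scene 1 off mm [-2.4 -0.1] yaw-err 0.3 in 0.87 top 0.088
scene 2 off mm [-2.6 -1.4] yaw-err -0.0 in 0.87 top 0.088
scene 3 off mm [-2.6 -0.1] yaw-err -0.7 in 0.89 top 0.089
scene tub 469 [0.037 0.044]
side 1 off mm [0.2 1.3] yaw-err -1.4 in 0.87 top 0.087
side 2 off mm [ 0.3 -0.5] yaw-err -0.9 in 0.74 top 0.089
side 3 off mm [0.2 1.1] yaw-err -3.7 in 0.75 top 0.089
side tub 624 [0.036 0.044]
```

```bash
python3 - <<'E'
from lev import *
import lev
r.move_linear([.457,.384,.150],rate=.12);st('d')
effector.gripper_to(0,20);st('g')
lev.W.__defaults__=(-.0185,)
P=[(-50,23,170),(-21,24,177),(-21,-24,177),(21,-24,177)]
for a,b,n in zip(P,P[1:],(3,4,4)):
    if not path(a,b,n): break
E
```

```text
d t61.0 pos [0.4576 0.3842 0.1508] F [-0.1 -1.3  1.1] w0.750
g t61.4 pos [0.4573 0.3844 0.1507] F [ 0.1 -0.2  3.9] w0.361
[-40.  23. 172.] t61.7 pos [0.4665 0.3843 0.1542] F [-3.   0.7  6.1] w0.358
[-31.  24. 175.] t62.0 pos [0.4765 0.3851 0.1572] F [-4.2  1.  11.2] w0.354
[-21.  24. 177.] t62.4 pos [0.4866 0.3857 0.1599] F [-2.8  1.2 11.6] w0.342
[-21.  12. 177.] t62.7 pos [0.487  0.3737 0.161 ] F [-4.8  2.1 19. ] w0.343
[-21.   0. 177.] t63.1 pos [0.4877 0.3612 0.1616] F [-5.6  0.3 21.8] w0.346
[-21. -12. 177.] t63.4 pos [0.4882 0.3483 0.161 ] F [-3.5 -2.1 18.3] w0.343
[-21. -24. 177.] t63.8 pos [0.488  0.3357 0.1602] F [-1.9 -2.3 13.1] w0.346
[-10. -24. 177.] t64.1 pos [0.499  0.3358 0.1607] F [-2.  -2.3 15.5] w0.340
[  0. -24. 177.] t64.4 pos [0.5107 0.3358 0.1618] F [-0.5 -2.5 21.4] w0.336
[ 10. -24. 177.] t64.7 pos [0.5222 0.3359 0.1624] F [ 0.5 -2.6 21.5] w0.317
[ 21. -24. 177.] t65.1 pos [0.5323 0.3361 0.1623] F [-1.  -2.8 21. ] w0.305
```

```bash
python3 - <<'E'
from lev import *
effector.gripper_to(.6);s=st('open')
r.move_linear(W((21,-24,177),-.022),rate=.08);st()
p=viewer.grab_frame('wrist');save(p,'m')
effector.gripper_to(0,20);st('regrip')
p=viewer.grab_frame('scene');save(p,'m2')
E
python3 -c "
import cv2,numpy as np
a=cv2.imread('pics/m.png');b=cv2.imread('pics/m2.png')[310:430,300:460];cv2.imwrite('pics/mm.png',cv2.resize(np.hstack([a,cv2.resize(b,(640,480))]),(800,300)))"
```

```text
open t65.4 pos [0.5278 0.3371 0.1578] F [-0.1 -0.1 -0.6] w0.595
 t65.7 pos [0.5279 0.3372 0.1545] F [ 0.3 -0.1  0.4] w0.602
regrip t66.0 pos [0.5287 0.3372 0.1554] F [0.8 0.6 2.1] w0.374
```

View pics/mm.png

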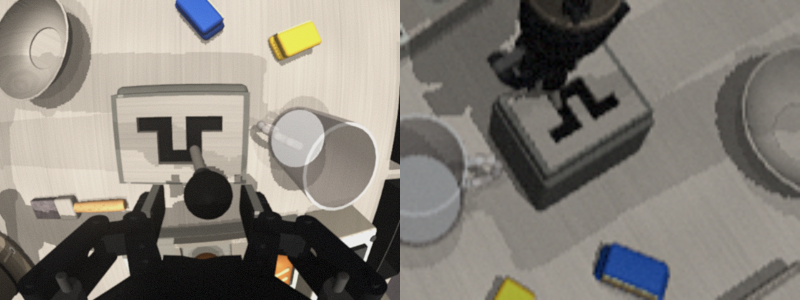

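```bash
python3 - <<'E'
from lev import *
import lev
lev.W.__defaults__=(-.0215,)
ok=path((21,-24,177),(21,24,177),4) and path((21,24,177),(50,23,170),3)
if ok:
    for dx in range(52,64,2):
        r.move_linear(W((dx,23,170-.4*(dx-50))),rate=.05);s=st(dx)
        if abs(s['wrist_force'][0])>6: break
E
```

```text
[ 21. -12. 177.] t66.4 pos [0.5291 0.3503 0.1567] F [ 0.6 -0.5  7.9] w0.371
[ 21.   0. 177.] t66.8 pos [0.5293 0.3626 0.1569] F [1.5 1.9 8.1] w0.371
[ 21.  12. 177.] t67.1 pos [0.5288 0.3749 0.1566] F [ 1.6 -0.2  6.6] w0.374
[ 21.  24. 177.] t67.5 pos [0.5279 0.3867 0.1558] F [1.5 1.6 5.1] w0.371
[ 31.  24. 175.] t67.8 pos [0.5377 0.3858 0.154 ] F [0.5 1.8 9.3] w0.376
[ 40.  23. 172.] t68.1 pos [0.5473 0.3854 0.1513] F [0.3 0.4 6.3] w0.372
[ 50.  23. 170.] t68.4 pos [0.5565 0.3852 0.1489] F [0.1 1.1 6.8] w0.367
52 t68.7 pos [0.5579 0.3853 0.148 ] F [-1.1  1.2  6.3] w0.373
54 t68.9 pos [0.5587 0.3854 0.1476] F [-6.9  1.  14.2] w0.369
```

```bash
python3 - <<'E'
from chk import *
effector.gripper_to(.75);s=st()
p0=s['tool_pos'];r.move_linear([p0[0],p0[1],.25],rate=.15)
r.move_linear([.49,.30,.30],rate=.2)
s=st();p=viewer.grab_frame('wrist');save(p,'end');c=wcloud(p,s)
X=c[(p['z_map']>0)&(np.linalg.norm(c-[.557,.384,.17],axis=-1)<.03)]
k=least_squares(lambda q:np.linalg.norm(X-q,axis=1)-.017,[.557,.384,.17],loss='cauchy',f_scale=.003).x;print(len(X),k)
chk()
p=viewer.grab_frame('side');save(p,'ends')
E
```

```text
t69.4 pos [0.5605 0.3844 0.1465] F [ 0.2 -1.   0.3] w0.748
 t70.9 pos [0.4898 0.3013 0.2994] F [-0.6  0.6  0.3] w0.750
1426 [0.55806234 0.38276209 0.16954908]
scene 1 off mm [-2.6  0. ] yaw-err 0.7 in 0.88 top 0.089
scene 2 off mm [-2.4 -1.4] yaw-err 0.0 in 0.88 top 0.089
scene 3 off mm [-2.6 -0.4] yaw-err -0.1 in 0.87 top 0.09
scene tub 447 [0.038 0.044]
side 1 off mm [0.  0.9] yaw-err 0.0 in 0.85 top 0.088
side 2 off mm [ 0.1 -0. ] yaw-err 0.6 in 0.74 top 0.089
side 3 off mm [0.8 1.1] yaw-err -2.1 in 0.72 top 0.089
side tub 627 [0.036 0.043]
```

View pics/end.png

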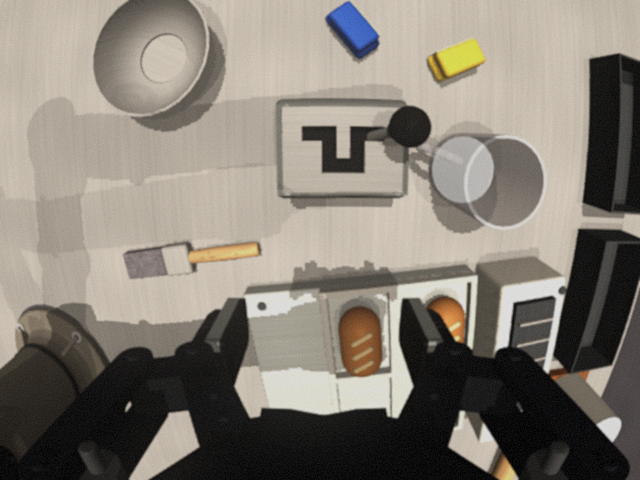

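View pics/ends.png

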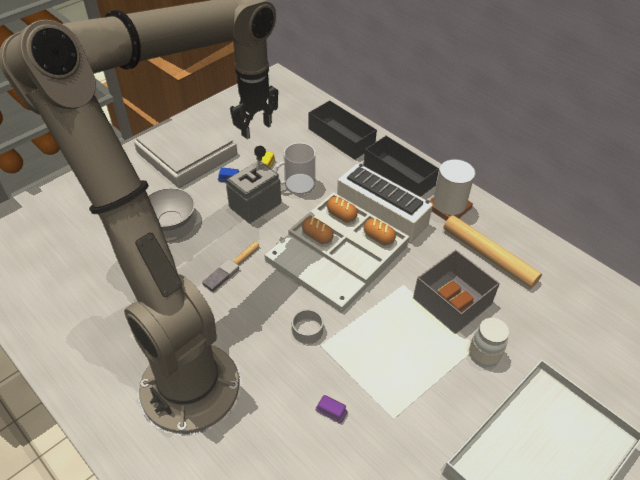

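Wrist view: the knob is at (409,127), at the far dead end of the slot. Side view: three rolls in pockets, two crusts in the tub, paper and apron empty, jug and jar standing. I'm handing in.

```bash
python3 -c "
from h import *
print(r.close_job());st()"
```

```text
the job is handed in; nothing more can be done
None
the job is handed in; nothing more can be done
```

The job is done and handed in at about 71 s of the 210 s allowed; no verdict came back.

I did it in the order asked:
1. **Lever to LOAD:** I guided it to the end of the slot until it met the end stop. The knob then measured about (-50, 22, 169) mm in the lever box's frame.
2. **Crusts:** I put both offcuts into the grey tub. Only two were there.
3. **Rolls:** I laid all three in pockets 1, 2 and 3. Only three were there, so pocket 0 stays empty.
4. **Lever to SLICE:** I guided it to the far end until it met the stop.

What the last checks showed:
- **Lever:** the knob measured about (51, 22, 170) mm, against (50, 23, 170) for the SLICE end.
- **Rolls:** each lies flat within about 3 mm of its pocket's centre. Yaw was within about 2° at the last check; one earlier reading was 3.7° off.
- **Crusts:** both lie in the tub, below its rim.
- **Rest of the scene:** the baking paper and apron are empty, the jug and jar look unmoved, and the gripper touches nothing.

Three things disagreed or went less than smoothly:
- **Camera offset:** the scene and side cameras differ by about 3 mm in x, so I averaged them where both saw the thing.
- **Crust direction:** the crusts lay along the deck's x rather than its y, and I gripped them as seen.
- **Knob grip:** on the way to SLICE the grip rode up the knob, with about 22 N upward at the wrist. I gripped the knob again in the middle run.

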